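# Hold a bayonet cap at the half-way purge mark

### The job

Pick up the orange winged bayonet cap and put it down into the round purge port, its wing in line with the white marks so that the two lugs drop through the entry slots. Then turn it clockwise (seen from above) against the port's spring until the wing is in line with the yellow marks, half-way to the red ones, without ever going on into the lock click, and finish while still holding the cap there in the gripper, because the spring turns it back if it is let go. Leave everything else on the bench where it stands.

Things in the scene. Friction and masses are not known exactly. Their poses are not given: they have to be found in the camera images.
- cap_center (a point): Centre, half-way up (29.5 mm above the underside), of the loose cap to be fitted: orange and black, about 90 g, 59 mm tall, standing upright. z up; x runs along its grip wing and also along its lugs, y across the wing's thickness. A half turn makes no difference.
- cap_wing (a point): Middle of the cap's grip wing (41.5 mm above the underside): an upright orange slab 44 mm long in x, 12 mm thick in y, from 24 to 59 mm above the underside, white line on its top edge. It stands on an orange disc 44 mm across, 18 to 24 mm up.
- cap_foot (a point): Centre of the cap's underside. Above it a black round plug 38 mm across, 18 mm high, crossed along x by a steel bar 8 mm wide, 2 to 8 mm above the underside, whose two ends are the bayonet lugs, 52 mm tip to tip.
- port: Purge port fixed to the bench: dark grey cylinder 90 mm across on a bare metal plate 110 x 110 mm. Origin on its axis at bench level, z up. Marks on the rim, each on both sides: yellow on its x axis; white (entry slots) at +0.72 rad, counter-clockwise from above; red (lock) at -0.72 rad. The cap goes in with its x at +0.72 from the port's x, then turns 0.72 rad clockwise.
- port_mouth (a point): Centre of the port's opening at the rim top, 40 mm above the bench. Opening 41 mm across, two opposite entry slots 12 mm wide reaching 28 mm from the axis. Below the 6 mm thick lip is a 10 mm high undercut in which the lugs turn; a fixed stop blocks turning counter-clockwise from the slots.
- port_floor (a point): Centre of the floor inside the port, 24 mm above the bench. The cap's underside rests on it when fully in (cap centre then 53.5 mm above the bench), with about 2 mm of play upward once the lugs are under the lip.
- port_ring (a joint): Turn (rad) of the sprung ring hidden in the port: 0 at rest, growing clockwise as the lugs push it, 1.35 at the lock stop. The lugs meet it after about 0.09 rad of free turn: about 0.63 with the cap at the yellow marks, where it pushes back with about 0.1 N m. From about 0.9 the lugs ride over sprung click balls, up to 0.5 N m; above 1.1 the cap counts as locked.
- dust_cap: Not to be used: black plain round cap, 52 mm across, 32 mm tall, no wing. Bystander, leave in place. Origin under its centre.
- plug: Not to be used: grey stepped connector plug with a steel band standing upright, 42 mm across, 70 mm tall. Bystander, leave in place. Origin under its centre.
- tape: Roll of blue tape lying flat, 90 mm across, 19 mm high. Bystander, leave in place. Origin under its centre.
- screwdriver: Screwdriver lying on the bench, x towards its tip. Bystander, leave in place. Origin under its centre.
- cleaner: Upright white and blue can, 52 mm across, 150 mm tall. Bystander, leave in place. Origin under its centre.
- tray: Blue open parts tray with one divider, 160 x 110 x 45 mm. Bystander, leave in place. Origin under its centre.
- sleeve: Black round sleeve with a brass band, standing, 28 mm across, 55 mm tall. Bystander, leave in place. Origin under its centre.
Not all that is in view belongs to the job. Several things look just like the port: the one meant starts farthest to the robot's right.

How it is judged:
On the way:
1. the cap is down in the port with its wing near the white entry marks (horizontal distance between cap_center and port below 0.004 m and z of cap_center in the frame of port between 0.05 and 0.0565 m and angle between cap_center's own z axis and vertical below 0.12 rad and angle between the x axis of cap_center and the x axis of port, either way round between 0.5 and 0.95 rad), for 0.1 s.
At the end, for the whole second after the job is handed in: The cap is fully in the port (centre within 4 mm of the port's axis, underside within 3 mm of the floor, upright within 0.12 rad), its wing within 0.14 rad of the yellow marks, the spring ring pushed to between 0.42 and 0.86 rad, and the gripper's fingers still hold the cap (more than 2 N) (horizontal distance between cap_center and port below 0.004 m and z of cap_center in the frame of port between 0.05 and 0.0565 m and angle between cap_center's own z axis and vertical below 0.12 rad and angle between the x axis of cap_center and the x axis of port, either way round below 0.14 rad and value of joint port_ring between 0.42 and 0.86 rad and contact force between cap and the fingers above 2 N); the arm keeps its last pose, push and grip.
It fails at once if the cap is turned on into the lock click (value of joint port_ring above 1.1 rad).
It fails at once if another thing on the bench is moved by more than 30 mm (distance of any of dust_cap, plug, tape, screwdriver, cleaner, tray, sleeve from where it was at the start of the episode above 0.03 m).
It also fails if it takes over 42 s, if anything falls off the work surface, if the arm or the gripper's body presses on something with over 40 N, if the wrist force passes 120 N, or if a joint passes its speed limit or range.

### The arm

A 6-joint arm with a two-finger parallel gripper is mounted at the origin on the work surface. World frame = base frame: x ahead of the robot, y to its left, z up, the work surface at z = 0. Lengths are in m, angles in rad, forces in N, time in s.
With the tool pointing down it reaches from about 0.3 to 0.775 m from the base axis. Payload 14.6 kg.
Tool frame: the origin (TCP) lies at the centre of the arm's flange, where the gripper is bolted on; the fingertips stand 199 mm ahead of it and the grasp point (between the pads) lies ctrl.tcp_to_grasp ahead of it (ctrl.tcp_to_grasp is the distance from the TCP to the grasp point, in m); z points along the fingers, y is the line along which they close (so a half turn about z gives the same grasp; the last joint's range is limited). The gripper opens to 94 mm and grips with 3 to 60 N. Pads are 16 mm wide; open, the fingers measure 119 mm over their backs; the gripper's body (75 mm by 177 mm) begins 78 mm behind the grasp point.
Start: joints at [1.259, 0.3, 1.521, -0, 1.321, -0.067], TCP at [0.133, 0.534, 0.405] pointing down, gripper open.
Joint ranges: [-3.03, 3.03], [-0.79, 2.21], [0.23, 2.52], [-1.04, 4.18], [0, 3.07], [-2.55, 2.55]. Speed limits (rad/s): [2.22, 2.22, 2.57, 3.14, 3.14, 3.14].

### API

Orientations are given as [roll, pitch, yaw] about the fixed x, y, z axes, in that order (R = Rz(yaw) Ry(pitch) Rx(roll)).
In Python, from station import ctrl gives the robot as it stands. The module is installed in compiled form; this text tells all that it offers.
- The arm moves only by the shell command python3 -m jog 'ROWS' [OPENING] [FORCE]. ROWS is JSON, a list of rows, each a list of 6 numbers: the shift along the tool's x, y, z in cm, then the turn, a rotation vector about the tool's x, y, z in rad. In form: [[tx, ty, tz, ax, ay, az], ...]. A call has 1 to 8 rows; each row is the pose to reach, as a shift and turn from the pose commanded when the call began, along the tool's axes at that moment; what a row does not reach only later rows make up. A row lasts 1/10 s, in which the tool goes at most 50 mm and 8.59 degrees, less where a joint would pass 70% of its speed; a pose out of reach is approached as far as the arm can. A call with a gripper value outside its range is refused whole. OPENING is the opening in per cent of the stroke, from 0 (shut) to 100 (fully open), set as the call begins (- or left out, the last holds). The fingers move at their own pace and stop on an object; FORCE is the grip in N (left out, the last holds). Time passes only in rows, so rows that repeat a pose let the fingers close. It gives the time, the measured TCP pose, the force, the opening and the grip force at its end, in the units of the state.
- ctrl.get_obs(): the state, without advancing time (a new reading comes with each control period).
- ctrl.camera(name): name is "scene" or "side" or "wrist"; returns a dict with "img" (400x640x3 uint8, blue, green, red), "intrinsics" (3x3 intrinsics, pixels), "R" (3x3) and "t" (3): a world point X has camera coordinates R X + t. Camera axes: x right, y down, z forward; pixel columns grow to the right and rows downward; lengths in m; the calibration is good to about 2 mm. A picture is of the moment at which its call begins. There is no depth.
- ctrl.hand_in(): hands the job in; it is judged then, once.
The state is a dict: "time_s": time; "qpos": joint angles; "joint_vel": joint speeds; "tau": joint torques, N m; "ee_pos": TCP position; "eef_rot": TCP orientation; "force": force on the tool from outside, world axes, zero at the start; "moment": the same for the moment, N m; "grip_width": finger opening in m; "grip_force": force on a finger pad.
Only numpy, scipy, OpenCV 4.12 (cv2) and the standard library are available. Lean on these libraries where they do the work, as an engineer would, in place of code of your own. Each camera call takes 0.05 s, during which the arm holds its last target. There are 200 camera calls.

## Working session

There is one attempt and no reset: what is moved stays moved. The work goes in short steps, Python scripts to look and compute and a shell command to move; the robot and the scene stay as the last step left them, time stands still between calls to the robot, and variables do not carry over. Pictures are saved under pics/ and viewed, at most 10 in all, crops included, and the job is handed in when it is done.

```bash
mkdir -p pics; python3 - <<'E'
from station import ctrl
import cv2,numpy as np
for n in ("scene","side","wrist"):
    c=ctrl.camera(n); cv2.imwrite(f"pics/{n}0.png",c["img"]); np.savez(f"pics/{n}0.npz",**{k:np.array(v) for k,v in c.items()})
    print(n,(-np.array(c["R"]).T@np.array(c["t"])).round(3),np.array(c["R"])[2].round(2))
o=ctrl.get_obs(); print(o,ctrl.tcp_to_grasp)
E
```

```text
scene [ 1.483 -0.424  1.052] [-0.65  0.32 -0.69]
side [0.48  0.758 0.845] [ 0.05 -0.68 -0.73]
wrist [0.055 0.553 0.385] [ 0.26 -0.07 -0.96]
{'time_s': 0.15, 'qpos': array([ 1.25941262e+00,  3.00315558e-01,  1.52145275e+00,  1.66136017e-06,
        1.32067837e+00, -6.66137828e-02]), 'joint_vel': array([ 0.000437  , -0.00261138, -0.00066024,  0.00344727, -0.00059405,
        0.00041893]), 'tau': array([-8.43724119e-04, -5.31966877e+01, -3.52819633e+01,  7.07949791e-02,
        2.35629251e-02, -6.39342147e-05]), 'ee_pos': array([0.13328375, 0.53357402, 0.40422586]), 'eef_rot': array([-3.14074063e+00, -5.84535793e-05,  2.89682229e+00]), 'force': array([-0.76296932,  0.18142724, -0.52577826]), 'moment': array([-0.00593036, -0.01824969, -0.04211447]), 'grip_force': 0.0, 'grip_width': 0.093877627635642} 0.1804
```

View pics/scene0.png

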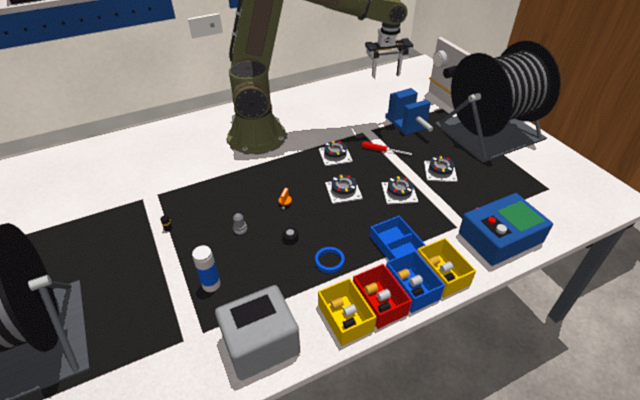

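View pics/side0.png

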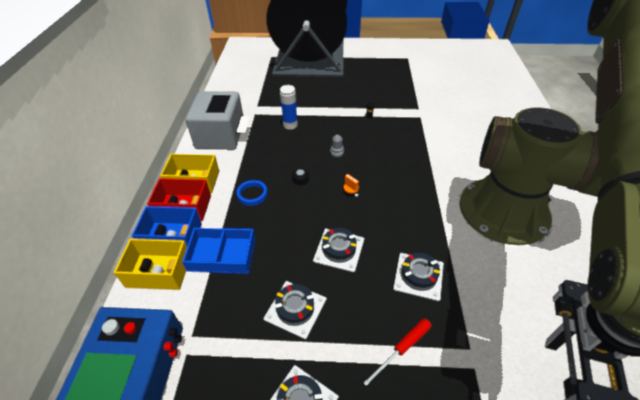

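Scene view: cap at about (285,198), and four ports at (335,152), (344,187), (400,189) and (440,168). Side view: cap at (351,186), and ports at (340,245), (420,272), (295,302) and (300,390). I'll turn these pixels into positions now.

```bash
cat > h.py <<'E'
import cv2,numpy as np
def cast(c,uv,z):
    uv=np.atleast_2d(np.array(uv,float)); K,R,t=[np.array(c[k]) for k in("intrinsics","R","t")]
    d=(np.linalg.inv(K)@np.c_[uv,np.ones(len(uv))].T).T@R; o=-R.T@t
    return (o+d*((z-o[2])/d[:,2])[:,None])[:,:2]
def proj(c,X):
    K,R,t=[np.array(c[k]) for k in("intrinsics","R","t")]
    p=K@(R@np.array(X,float)+t); return p[:2]/p[2]
def masks(img):
    h=cv2.cvtColor(img,cv2.COLOR_BGR2HSV); H,S,V=cv2.split(h)
    return dict(orange=((H>=6)&(H<=17)&(S>150)&(V>90)),yellow=((H>=21)&(H<=34)&(S>120)&(V>90)),
      red=(((H<=5)|(H>=174))&(S>130)&(V>70)),white=((S<40)&(V>185)))
def blobs(m,a=4):
    n,l,s,c=cv2.connectedComponentsWithStats(m.astype(np.uint8))
    return [(c[i].round(1),s[i,4],l==i) for i in range(1,n) if s[i,4]>=a]
E
python3 - <<'E'
from h import *
for n,P in (("scene",[(335,150),(344,185),(400,187),(440,165)]),("side",[(420,270),(340,243),(295,300),(300,390)])):
    c=np.load(f"pics/{n}0.npz"); print(n,cast(c,P,.04).round(3).tolist())
    m=masks(c["img"])
    for b in blobs(m["orange"],15):
        if (n=="scene" and 260<b[0][0]<310) or (n=="side" and 330<b[0][0]<370): print("cap",b[:2],cast(c,b[0],.045).round(3))
c=np.load("pics/wrist0.npz");print(c["intrinsics"].round(1).tolist())
E
```

```text
scene [[0.286, 0.221], [0.483, 0.153], [0.582, 0.323], [0.547, 0.524]]
cap (array([284.8, 198. ]), np.int32(145)) [[ 0.455 -0.062]]
side [[0.275, 0.239], [0.47, 0.167], [0.57, 0.332], [0.542, 0.523]]
cap (array([350.5, 185.2]), np.int32(209)) [[ 0.442 -0.038]]
[[297.0, 0.0, 322.9], [0.0, 297.0, 199.1], [0.0, 0.0, 1.0]]
```

```bash
python3 -m jog '[[-5,-4,0,0,0,0],[-9,-8,0,0,0,0],[-13,-11,0,0,0,0],[-17,-15,0,0,0,0],[-21,-19,0,0,0,0],[-25,-22,0,0,0,0],[-28,-25,0,0,0,0],[-28,-25,0,0,0,0]]'; python3 -m jog '[[-3,-3,0,0,0,0],[-6,-6,0,0,0,0],[-9,-8,0,0,0,0],[-12,-10,0,0,0,0],[-15,-13,0,0,0,0],[-15,-13,0,0,0,0],[-15,-13,0,0,0,0]]'
python3 - <<'E'
from station import ctrl
import cv2,numpy as np
c=ctrl.camera("wrist"); cv2.imwrite("pics/w1.png",c["img"]); np.savez("pics/w1.npz",**{k:np.array(v) for k,v in c.items()})
E
```

```text
time_s: 0.95
ee_pos: [0.3455, 0.2206, 0.4047]
eef_rot: [-3.141, 0.0, 2.895]
force: [0.9, 1.0, 0.0]
grip_width: 0.0939
grip_force: 0.0
time_s: 1.65
ee_pos: [0.4584, 0.0603, 0.4043]
eef_rot: [-3.141, -0.001, 2.895]
force: [0.2, 0.4, -0.6]
grip_width: 0.0936
grip_force: 0.0
```

View pics/w1.png

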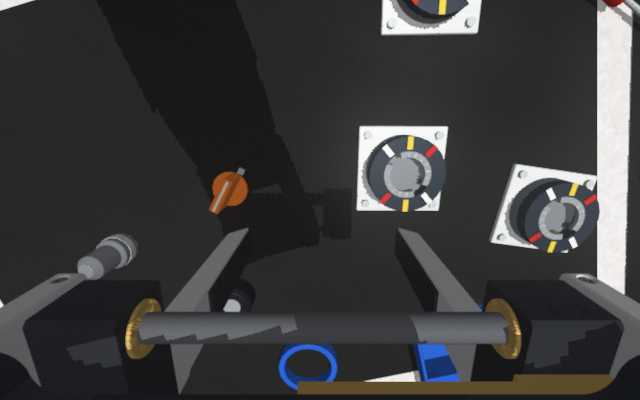

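Wrist view: the target port is centred at about (405,172), with yellow marks at (410,143) and (405,205), white at (389,153) and (425,198), and red at (433,153) and (386,193). The cap's wing runs from (212,211) to (240,172).

```bash
cat > port.py <<'E'
from h import *
def port(c,p0):
    m=masks(c["img"]); out={}; p0=np.array(p0)
    for it in range(2):
        mids=[];out={}
        for k in("yellow","white","red"):
            L=[]
            for b in blobs(m[k],8):
                xy=cast(c,b[0],.04)[0]
                r=np.linalg.norm(xy-p0)
                if .022<r<.044 and b[1]<400: L.append((xy,b[1],b[0]))
            L.sort(key=lambda e:-e[1]); L=L[:2]; out[k]=L
            if len(L)==2: mids.append((L[0][0]+L[1][0])/2)
        p0=np.mean(mids,0)
    for k,L in out.items():
        if len(L)==2:
            d=L[0][0]-L[1][0]; print(k,[e[2].tolist() for e in L],"dist",np.linalg.norm(d).round(4),"mid",((L[0][0]+L[1][0])/2).round(4),"ang",np.arctan2(d[1],d[0])%np.pi)
        else: print(k,L)
    return p0
E
python3 - <<'E'
from port import *
c=np.load("pics/w1.npz"); print(port(c,cast(c,(405,172),.04)[0]))
h=cv2.cvtColor(c["img"],cv2.COLOR_BGR2HSV)
m=masks(c["img"])
for b in blobs(m["orange"],15):
    if 200<b[0][0]<260:print("orange",b[:2])
win=np.zeros((400,640),bool);win[160:220,200:255]=1
mm=(h[...,1]<110)&(h[...,2]>95)&win
for b in blobs(mm,6):
    ys,xs=np.nonzero(b[2]); r=cv2.minAreaRect(np.c_[xs,ys].astype(np.float32)); q=cv2.boxPoints(r)
    print("light",b[:2],r)
    for z in(.059,.005):
        w=cast(c,q,z); e=[(w[i]+w[(i+1)%4])/2 for i in range(4)]; 
        s=max(((e[0],e[2]),(e[1],e[3])),key=lambda s:np.linalg.norm(s[0]-s[1])); d=s[0]-s[1]
        print(z,((s[0]+s[1])/2).round(4),np.linalg.norm(d).round(4),np.arctan2(d[1],d[0])%np.pi)
for n in("scene","side"):
    s=np.load(f"pics/{n}0.npz")
    print(n,port(s,[.475,.162]))
v=cv2.resize(c["img"][130:250,180:460],None,fx=2.8,fy=2.8,interpolation=cv2.INTER_CUBIC);cv2.imwrite("pics/w1c.png",v)
E
```

```text
yellow [(array([0.43451049, 0.16881024]), np.int32(86), array([410. , 142.6]))]
white [[387.9, 150.4], [427.5, 170.8]] dist 0.0536 mid [0.4545 0.163 ] ang 0.8634765273723755
red [[430.6, 150.9], [385.0, 197.5]] dist 0.0746 mid [0.4707 0.1595] ang 2.1703506163475934
[0.46260827 0.16122575]
orange (array([228.8, 190.1]), np.int32(982))
light (array([240.3, 171.2]), np.int32(33)) ((240.30003356933594, 171.40000915527344), (5.366562843322754, 5.813776969909668), 26.56505012512207)
0.059 [ 0.4168 -0.0245] 0.0067 2.377337334556808
0.005 [ 0.4227 -0.0418] 0.0079 2.3773373345568043
light (array([220., 196.]), np.int32(111)) ((219.89010620117188, 196.187255859375), (3.2094221115112305, 33.536659240722656), 25.64100456237793)
0.059 [ 0.4385 -0.0564] 0.0409 2.38638615451361
0.005 [ 0.4481 -0.0789] 0.0477 2.38638615451361
yellow [[340.8, 175.6], [346.1, 189.7]] dist 0.0784 mid [0.4704 0.1577] ang 2.884965028862471
white []
red [[348.5, 176.0], [338.5, 189.0]] dist 0.0799 mid [0.4701 0.1586] ang 2.180712319608812
scene [0.47024915 0.15816732]
yellow [[325.5, 237.5], [353.2, 244.3]] dist 0.0741 mid [0.4716 0.1604] ang 2.8861347546043428
white [(array([0.50512464, 0.17734943]), np.int32(13), array([326. , 245.8]))]
red [[347.6, 251.3], [331.4, 231.1]] dist 0.0759 mid [0.4714 0.1607] ang 2.169989158652925
side [0.47154129 0.16053236]
```

View pics/w1c.png

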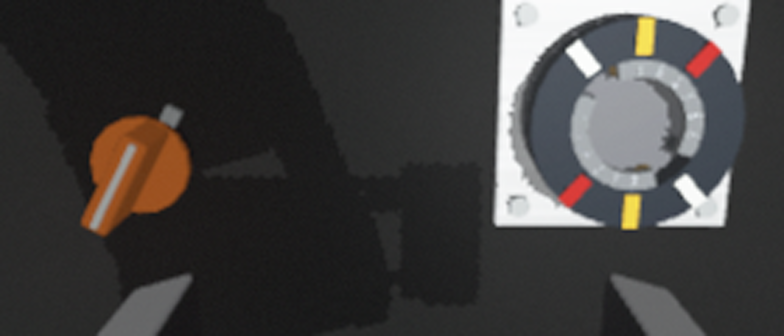

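Two-view checks agree: port at (0.471, 0.160) with yellow at 2.885 rad and white at about 0.463 rad. The cap's wing top is at (0.4385, −0.0564), angle 2.386 rad, and the visible lug tip fits that to within 2 mm. I'll move above the cap, turn, and measure again from closer.

```bash
python3 -m jog '[[-0.3,-3,2,0,0,0.14],[-0.5,-6,4,0,0,0.28],[-0.7,-9,6,0,0,0.42],[-0.9,-11.8,8,0,0,0.51],[-0.9,-11.8,8,0,0,0.51],[-0.9,-11.8,8,0,0,0.51]]' 60 40
cat > cap.py <<'E'
from h import *
def cap(c,center,z=.059,hw=60):
    u,v=proj(c,[*center,z]); h=cv2.cvtColor(c["img"],cv2.COLOR_BGR2HSV)
    Y,X=np.mgrid[:400,:640]; win=(abs(X-u)<hw)&(abs(Y-v)<hw)
    org=cv2.dilate((masks(c["img"])["orange"]&win).astype(np.uint8),np.ones((9,9)))
    for b in blobs((h[...,1]<110)&(h[...,2]>95)&win&(org>0),25):
        ys,xs=np.nonzero(b[2]); w=cast(c,np.c_[xs,ys],z)
        (p,s,a)=cv2.minAreaRect((w*1000).astype(np.float32)); 
        m=w.mean(0); _,sv,vt=np.linalg.svd(w-m,full_matrices=False)
        print("light",b[:2],"box mid",np.array(p).round(1),"size",np.array(s).round(1),"mean",m.round(4),"ang",np.arctan2(vt[0,1],vt[0,0])%np.pi)
E
python3 - <<'E'
from station import ctrl
from cap import *
c=ctrl.camera("wrist"); cv2.imwrite("pics/w2.png",c["img"]); np.savez("pics/w2.npz",**{k:np.array(v) for k,v in c.items()})
cap(c,[.4385,-.0564]); o=ctrl.get_obs(); print(o["ee_pos"],o["eef_rot"])
E
```

```text
time_s: 2.3
ee_pos: [0.4384, -0.0552, 0.3249]
eef_rot: [3.141, -0.0, 2.388]
force: [-0.3, -0.1, -0.4]
grip_width: 0.0565
grip_force: 0.0
light (array([323.5, 175.4]), np.int32(39)) box mid [416.8 -33.7] size [9.3 2.6] mean [ 0.4161 -0.0343] ang 0.9044357344117169
light (array([342.7, 187. ]), np.int32(175)) box mid [435.6 -30.3] size [ 9.8 30.6] mean [ 0.4348 -0.0292] ang 2.8817139770696114
light (array([322.9, 211.2]), np.int32(208)) box mid [438.6 -55.9] size [ 3.6 40.4] mean [ 0.4391 -0.0565] ang 2.3967486505474875
[ 0.4386331  -0.05490459  0.32533619] [3.14101395e+00 6.64971264e-04 2.38916702e+00]
```

View pics/w2.png

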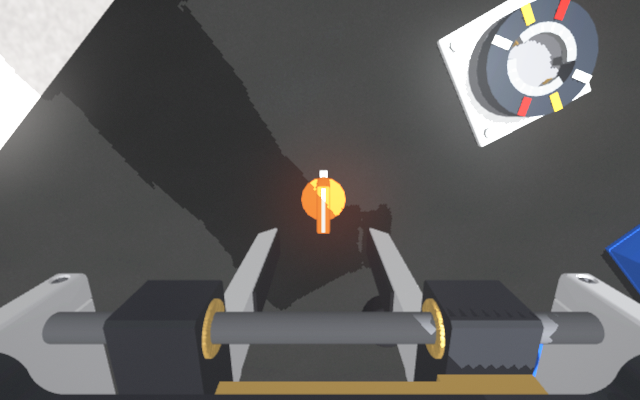

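The cap wing at (323,211) sits mid-way between the fingers (265 and 382) and lines up with the tool x axis. I'll descend and grip.

```bash
python3 -m jog '[[-0.1,-0.1,3,0,0,0],[-0.1,-0.1,6,0,0,0],[-0.1,-0.1,8.5,0,0,0],[-0.1,-0.1,9.8,0,0,0],[-0.1,-0.1,9.8,0,0,0],[-0.1,-0.1,9.8,0,0,0]]' 60 40;  python3 -m jog '[[0,0,0,0,0,0],[0,0,0,0,0,0],[0,0,0,0,0,0],[0,0,0,0,0,0],[0,0,0,0,0,0],[0,0,0,0,0,0]]' 0 40
```

```text
time_s: 2.95
ee_pos: [0.439, -0.0566, 0.2276]
eef_rot: [3.141, 0.001, 2.389]
force: [0.6, 0.1, 0.1]
grip_width: 0.0567
grip_force: 0.0
time_s: 3.55
ee_pos: [0.4386, -0.0574, 0.2267]
eef_rot: [3.141, 0.0, 2.387]
force: [-0.2, -1.5, -0.6]
grip_width: 0.0122
grip_force: 8.3
```

```bash
python3 -m jog '[[0,0,-3,0,0,0],[0,0,-7,0,0,0],[2,3,-9,0,0,-0.14],[4,6,-9,0,0,-0.28],[6.2,9,-9,0,0,-0.42],[8.3,12,-9,0,0,-0.56],[10.4,15,-9,0,0,-0.7],[10.4,15,-9,0,0,-0.7]]'
python3 - <<'E'
from station import ctrl
from cap import *; from port import port
c=ctrl.camera("wrist"); cv2.imwrite("pics/w3.png",c["img"]); np.savez("pics/w3.npz",**{k:np.array(v) for k,v in c.items()})
o=ctrl.get_obs(); print(o["ee_pos"],o["eef_rot"],o["grip_force"],o["grip_width"])
e=o["ee_pos"]; cap(c,e[:2],.059+e[2]-.227); print(port(c,[.4707,.1595]))
E
```

```text
time_s: 4.35
ee_pos: [0.4656, 0.1261, 0.3165]
eef_rot: [3.141, -0.0, 3.095]
force: [0.1, -1.0, -0.8]
grip_width: 0.0115
grip_force: 40.0
[0.46545874 0.12455453 0.31634382] [-3.14145476e+00 -5.70065285e-04  3.08979574e+00] 39.99934136867523 0.011999094722432938
light (array([302. , 208.6]), np.int32(48)) box mid [432.5 116.4] size [2.7 7.3] mean [0.4326 0.1166] ang 2.378018363936948
light (array([301.9, 237. ]), np.int32(170)) box mid [450.5 114.8] size [ 9.6 15.4] mean [0.4487 0.1154] ang 2.278522588705595
light (array([322.5, 262.3]), np.int32(403)) box mid [465.2 125.8] size [ 2.9 41.3] mean [0.4645 0.1259] ang 3.0948186200549763
light (array([344.6, 236.3]), np.int32(153)) box mid [449.9 138.3] size [12.3  9.7] mean [0.4493 0.1385] ang 0.8665870280126216
light (array([357.1, 234.2]), np.int32(29)) box mid [448.3 145.3] size [2.2 4.7] mean [0.4484 0.1453] ang 0.2369772951344391
yellow [(array([0.43427543, 0.16880618]), np.int32(140), array([370. , 170.3]))]
white [[374.0, 188.4], [365.7, 184.8]] dist 0.0082 mid [0.449  0.1686] ang 1.111959746647493
red []
[0.44897616 0.16862747]
```

View pics/w3.png

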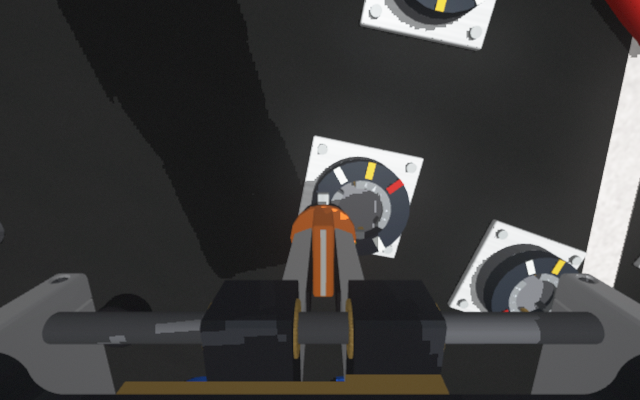

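The cap is held straight and centred on the TCP to about 1 mm: wing line at x=322, fingers even on both sides. I'll refine the port estimate from w1 with fixed gates.

```bash
python3 - <<'E'
from h import *
for n,th in (("w1",0),("w3",0),("w2",0),("scene0",0),("side0",0)):
    c=np.load(f"pics/{n}.npz"); m=masks(c["img"]); p0=np.array([.4707,.1595])
    h=cv2.cvtColor(c["img"],cv2.COLOR_BGR2HSV); m["white"]=(h[...,1]<50)&(h[...,2]>150)
    for k in("yellow","white","red"):
        for b in blobs(m[k],5):
            d=cast(c,b[0],.04)[0]-p0; r=np.hypot(*d)
            if .028<r<.047 and b[1]<300: print(n,k,b[0],b[1],"xy",(p0+d).round(4),"r",r.round(4),"ang",(np.arctan2(d[1],d[0])%np.pi).round(3))
E
```

```text
w1 yellow [410.  142.6] 86 xy [0.4345 0.1688] r 0.0374 ang 2.89
w1 yellow [404.9 205.1] 77 xy [0.5071 0.1503] r 0.0375 ang 2.895
w1 white [388.  150.5] 90 xy [0.4372 0.1427] r 0.0375 ang 0.466
w1 white [429.8 202.6] 273 xy [0.5113 0.1801] r 0.0456 ang 0.47
w1 red [430.6 150.9] 74 xy [0.4497 0.1903] r 0.0373 ang 2.17
w1 red [385.  197.5] 70 xy [0.4918 0.1287] r 0.0373 ang 2.171
w3 yellow [370.  170.3] 140 xy [0.4343 0.1688] r 0.0376 ang 2.891
w3 white [340.1 175.2] 144 xy [0.4374 0.1425] r 0.0374 ang 0.473
w3 white [323.3 198. ] 95 xy [0.4576 0.1267] r 0.0353 ang 1.19
w3 red [394.1 186.4] 127 xy [0.4498 0.1902] r 0.0371 ang 2.169
w2 yellow [524.   16.5] 36 xy [0.4342 0.1665] r 0.0372 ang 2.951
w2 yellow [532.6  21.6] 7 xy [0.4419 0.1696] r 0.0305 ang 2.805
w2 yellow [555.7 101.9] 156 xy [0.5077 0.1509] r 0.038 ang 2.913
w2 red [561.5   9.3] 189 xy [0.4501 0.1908] r 0.0375 ang 2.153
w2 red [523.8 106.1] 151 xy [0.4921 0.1292] r 0.0371 ang 2.185
scene0 yellow [340.8 175.6] 12 xy [0.4325 0.1677] r 0.0391 ang 2.931
scene0 yellow [346.1 189.7] 9 xy [0.5083 0.1478] r 0.0394 ang 2.839
scene0 white [334.6 178.2] 8 xy [0.4351 0.1409] r 0.0401 ang 0.482
scene0 white [352.3 186.6] 7 xy [0.5039 0.1751] r 0.0367 ang 0.439
scene0 red [348.5 176. ] 10 xy [0.4472 0.1914] r 0.0396 ang 2.206
scene0 red [338.5 189. ] 10 xy [0.493  0.1259] r 0.0403 ang 2.156
side0 yellow [325.5 237.5] 20 xy [0.5075 0.151 ] r 0.0378 ang 2.915
side0 yellow [353.2 244.3] 18 xy [0.4358 0.1697] r 0.0364 ang 2.856
side0 white [325.9 245.6] 20 xy [0.5054 0.1767] r 0.0387 ang 0.461
side0 red [331.4 231.1] 17 xy [0.4928 0.1294] r 0.0374 ang 2.204
side0 red [347.6 251.3] 24 xy [0.45  0.192] r 0.0385 ang 2.137
```

```bash
python3 -m jog '[[-0.1,1,0,0,0,-0.14],[-0.2,2.2,0,0,0,-0.28],[-0.35,3.5,2,0,0,-0.42],[-0.35,3.5,3.5,0,0,-0.52],[-0.35,3.5,4.2,0,0,-0.52],[-0.35,3.5,4.2,0,0,-0.52],[-0.35,3.5,4.2,0,0,-0.52],[-0.35,3.5,4.2,0,0,-0.52]]'
python3 - <<'E'
from station import ctrl
from cap import *
o=ctrl.get_obs(); e=o["ee_pos"]; print(e,o["eef_rot"],o["force"],o["moment"])
c=ctrl.camera("wrist"); cv2.imwrite("pics/w4.png",c["img"]); np.savez("pics/w4.npz",**{k:np.array(v) for k,v in c.items()})
cap(c,e[:2],.059+e[2]-.227)
m=masks(c["img"]); h=cv2.cvtColor(c["img"],cv2.COLOR_BGR2HSV); m["white"]=(h[...,1]<50)&(h[...,2]>150)
for k in("yellow","white","red"):
    for b in blobs(m[k],8):
        d=cast(c,b[0],.04)[0]-[.4708,.1596]
        if .03<np.hypot(*d)<.044: print(k,b[0],b[1],np.hypot(*d).round(4),(np.arctan2(d[1],d[0])%np.pi).round(3))
E
```

```text
time_s: 5.2
ee_pos: [0.4712, 0.1576, 0.2754]
eef_rot: [-3.141, 0.001, -2.679]
force: [0.6, 0.1, -1.3]
grip_width: 0.0116
grip_force: 40.0
[0.47117546 0.15757815 0.27541476] [-3.14129270e+00  1.09676444e-03 -2.67862071e+00] [ 0.60447948  0.06996588 -1.29666497] [0.04618173 0.09778401 0.01118421]
light (array([296.3, 214.9]), np.int32(131)) box mid [451.8 132.1] size [ 3.6 16.1] mean [0.4515 0.1321] ang 3.0072260557193005
light (array([351. , 218.4]), np.int32(175)) box mid [440.7 158.9] size [21.5  5.1] mean [0.4403 0.159 ] ang 1.0087821604279947
light (array([302.8, 238. ]), np.int32(189)) box mid [465.6 141.2] size [19.7 10.2] mean [0.4619 0.1409] ang 0.39744892091111367
light (array([322.5, 262.3]), np.int32(403)) box mid [470.9 157.3] size [41.2  2.9] mean [0.4704 0.157 ] ang 0.4630340456960463
light (array([342.8, 237.5]), np.int32(179)) box mid [453.4 162.2] size [16.6 10.5] mean [0.452  0.1601] ang 1.133443739848573
yellow [358.5 186.6] 180 0.0379 2.895
white [328.2 176.1] 4497 0.0368 0.409
white [325.6 175.1] 198 0.0375 0.462
white [323.  261.7] 321 0.0335 0.407
red [373.5 216.7] 144 0.0374 2.166
red [277.7 229. ] 160 0.0376 2.174
```

View pics/w4.png

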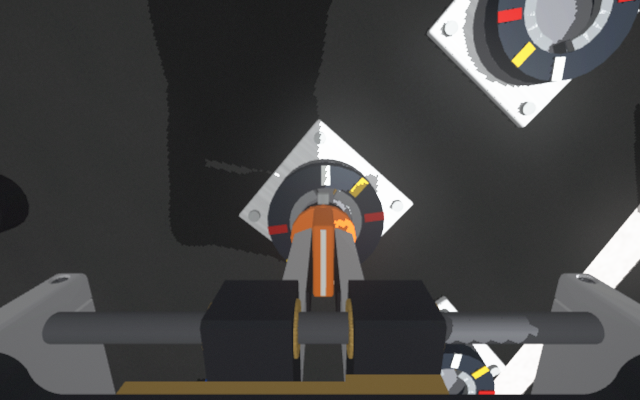

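The cap is 2 mm short of the port axis along tool y and its yaw matches the white marks (0.463 against 0.468). The lug at (323,198) sits on the line of the white mark at (326,175). I'll correct and descend in steps.

```bash
python3 -m jog '[[-0.07,0.21,0,0,0,0],[-0.07,0.21,0.4,0,0,0],[-0.07,0.21,0.8,0,0,0],[-0.07,0.21,1.1,0,0,0],[-0.07,0.21,1.3,0,0,0],[-0.07,0.21,1.3,0,0,0]]'
```

```text
time_s: 5.85
ee_pos: [0.4706, 0.1601, 0.2613]
eef_rot: [3.141, -0.001, -2.676]
force: [-0.1, -0.4, -0.3]
grip_width: 0.0117
grip_force: 40.0
```

```bash
python3 -m jog '[[0,0,0.3,0,0,0],[0,0,0.6,0,0,0],[0,0,0.8,0,0,0],[0,0,0.95,0,0,0],[0,0,0.95,0,0,0],[0,0,0.95,0,0,0]]'
```

```text
time_s: 6.45
ee_pos: [0.4707, 0.1601, 0.2522]
eef_rot: [-3.142, 0.0, -2.676]
force: [0.4, 0.5, 0.0]
grip_width: 0.0119
grip_force: 40.0
```

```bash
python3 -m jog '[[0,0,0.1,0,0,0],[0,0,0.1,0,0,0],[0,0,0.1,0,0,0],[0,0,0.1,0,0,0]]'; python3 - <<'E'
from station import ctrl
o=ctrl.get_obs(); print(o["ee_pos"],o["eef_rot"],o["force"],o["moment"])
E
```

```text
time_s: 6.85
ee_pos: [0.4707, 0.1601, 0.2512]
eef_rot: [-3.142, 0.0, -2.676]
force: [0.0, 0.3, -1.1]
grip_width: 0.0119
grip_force: 40.0
[0.47066976 0.16008789 0.251186  ] [-3.14156222e+00  4.07597478e-05 -2.67641767e+00] [ 0.01146754  0.31016425 -1.06829952] [ 0.02198197 -0.00849158 -0.01022868]
```

```bash
python3 -m jog '[[0,0,0,0,0,0.12],[0,0,0,0,0,0.24],[0,0,0,0,0,0.36],[0,0,0,0,0,0.46],[0,0,0,0,0,0.55],[0,0,0,0,0,0.55],[0,0,0,0,0,0.55]]'; python3 - <<'E'
from station import ctrl
o=ctrl.get_obs(); print(o["ee_pos"],o["eef_rot"],o["force"],o["moment"])
E
```

```text
time_s: 7.55
ee_pos: [0.4707, 0.16, 0.2512]
eef_rot: [-3.141, 0.0, 3.06]
force: [1.2, -3.7, -1.1]
grip_width: 0.0119
grip_force: 40.0
[0.47070692 0.15995651 0.25116377] [-3.14117889e+00  6.50094045e-05  3.05959206e+00] [ 1.1528512  -3.68213598 -1.06471944] [-0.72947831 -0.11396335  0.07443302]
```

```bash
python3 -m jog '[[0,0,0,0,0,0.06],[0,0,0,0,0,0.12],[0,0,0,0,0,0.16],[0,0,0,0,0,0.17],[0,0,0,0,0,0.17],[0,0,0,0,0,0.17]]'; python3 - <<'E'
from station import ctrl
from cap import *
o=ctrl.get_obs(); e=o["ee_pos"]; print(e,o["eef_rot"],o["force"],o["moment"])
c=ctrl.camera("wrist"); cv2.imwrite("pics/w5.png",c["img"])
cap(c,e[:2],.083)
m=masks(c["img"])
for k in("yellow","red"):
    for b in blobs(m[k],8):
        d=cast(c,b[0],.04)[0]-[.4708,.1596]
        if .03<np.hypot(*d)<.044: print(k,b[0],b[1],np.hypot(*d).round(4),(np.arctan2(d[1],d[0])%np.pi).round(3))
E
```

```text
time_s: 8.15
ee_pos: [0.4707, 0.16, 0.2511]
eef_rot: [-3.141, 0.0, 2.889]
force: [-0.0, -4.0, -1.1]
grip_width: 0.0113
grip_force: 40.0
[0.47069394 0.16001551 0.25114699] [-3.14136585e+00  9.43240660e-05  2.88861311e+00] [-0.03084231 -3.97749956 -1.08047301] [-0.96194436 -0.07912861  0.14210942]
light (array([299.2, 229. ]), np.int32(425)) box mid [448.4 153.1] size [14.5 32.4] mean [0.4472 0.1526] ang 2.859094916667551
light (array([347. , 235.3]), np.int32(270)) box mid [460.4 176. ] size [13.4 23.9] mean [0.4571 0.1766] ang 2.0900826628142983
light (array([323., 263.]), np.int32(481)) box mid [470.7 159.7] size [ 5.7 42.2] mean [0.4701 0.1599] ang 2.893326508321558
red [354.8 200.4] 69 0.0328 2.174
red [281.2 274.6] 20 0.0435 2.12
```

View pics/w5.png

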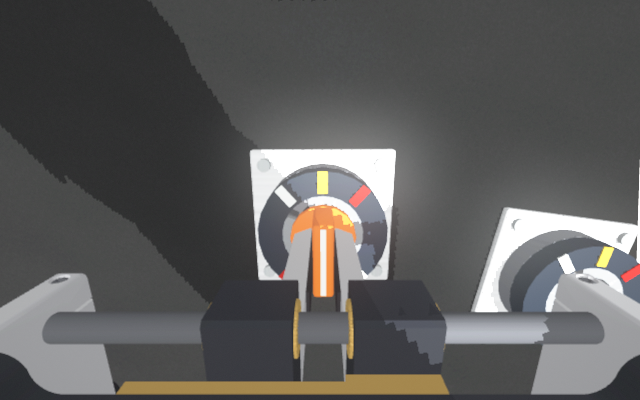

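The wing line (323,263) points straight at the yellow mark (322,182). The cap measures (0.4707, 0.1597) at 2.893 rad against a target of 2.892. The 0.14 N m of pushback fits the spring's half-way value. The grip is 40 N, so I'm handing in.

```bash
python3 -c "
from station import ctrl
print(ctrl.hand_in())"
```

```text
the job is handed in; nothing more can be done
None
```

I handed the job in at about 8 s with the cap seated in the rightmost port, its wing on the yellow marks (2.893 rad measured, 2.892 wanted), and the gripper still holding it at 40 N; hand-in returned no verdict.

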